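# Lift the hot crucible rack with the lifting hook

## Robot

A 7-joint arm with a two-finger parallel gripper is mounted at the origin on the work surface. World frame = base frame: x ahead of the robot, y to its left, z up, the work surface at z = 0. Lengths are in mm, angles in rad, forces in N, time in s.
With the tool pointing down it reaches from about 350 to 900 mm from the base axis. Payload 8.1 kg.
Tool frame: the origin (TCP) lies at the very end of the fingers, on their centre line; the grasp point (between the pads) lies 19 mm behind it; z points along the fingers, y is the line along which they close (so a half turn about z gives the same grasp; the last joint's range is limited). The gripper opens to 85 mm and grips with 20 to 120 N. Pads are 22 mm wide; open, the fingers measure 114 mm over their backs; the gripper's body (76 mm by 85 mm) begins 54 mm behind the grasp point. The pads swing forward as they close: fully open they stand 13 mm farther back than shut.
Start: joints at [1.019, 0.434, 0.025, 1.573, -0.012, 1.134, -0.075], TCP at [271.157, -563.13, 231.323] pointing down, gripper open.
Joint ranges: [-2.62, 2.62], [-0.44, 2.09], [-1.27, 1.32], [0.08, 2.57], [-1.32, 4.46], [0.12, 2], [-2.74, 2.74]. Speed limits (rad/s): [2.22, 2.22, 3.01, 3.01, 3.14, 3.14, 3.14].

## Interface

Orientations are given as a rotation vector (axis times angle).
In Python, from cell import arm gives the robot as it stands.
- The arm moves only by the tool carry_out, never from a script. Its argument "increments" is one flat list of numbers, 4 for each row, row after row: the shift along the world's x, y, z in units of 25 mm (1.0 is 25 mm), then the turn about the world's z in rad. In form: [dx, dy, dz, roll, dx, dy, dz, roll, ...]. A call has 1 to 8 rows; each row shifts and turns the commanded pose from where the row before left it; what a row does not reach is not made up. A row lasts 1/10 s, in which the tool goes at most 50 mm and 8.59 degrees, less where a joint would pass 70% of its speed; a pose out of reach is approached as far as the arm can. A call is refused whole if a number of a shift passes 1 or a number of a turn 0.15, either way. A call with a gripper value outside its range is refused whole. "hand" is the closure, from 0 (fully open) to 1 (shut), set as the call begins (left out, the last holds). The fingers move at their own pace and stop on an object; "grip_force" is the grip in N (left out, the last holds). Time passes only in rows, so rows that do not move let the fingers close. It gives the time, the measured TCP pose, the force, the opening and the grip force at its end, in the units of the state.
- arm.observe(): the state, without advancing time (a new reading comes with each control period).
- arm.capture(name): name is "scene" or "top"; returns the picture (384x512x3 uint8, red, green, blue); there is no depth.
- arm.calibration(name): a dict with "K" (3x3 intrinsics, pixels), "pose" (4x4, takes a point from camera to world coordinates). Camera axes: x right, y down, z forward; pixel columns grow to the right and rows downward; lengths in mm; the calibration is good to about 2 mm. A picture is of the moment at which its call begins. calibration takes no time and is no camera call.
- arm.close_job(): hands the job in; it is judged then, once.
The state is a dict: "t": time; "joint_pos": joint angles; "dq": joint speeds; "tau": joint torques, N m; "tool_pos": TCP position; "tcp_rot": TCP orientation; "ft_force": force on the tool from outside, world axes, zero at the start; "wrist_torque": the same for the moment, N m; "finger_gap": opening from 0.0 (shut) to 1.0 (fully open); "grip_force": force on a finger pad.
Only numpy, scipy, OpenCV 4.12 (cv2) and the standard library are available. Lean on these libraries where they do the work, as an engineer would, in place of code of your own. Each camera call takes 0.05 s, during which the arm holds its last target. There are 200 camera calls.

## Task

The wire rack of crucibles in the enamel tray is hot: pull the orange-handled lifting hook up out of its upright holder, pass it under the middle of the rack's arched handle, and lift the rack with its four crucibles about 6 to 8 cm up out of the tray, so that the tray below can be wiped. Finish while still holding it there on the hook, level and still, touching nothing else. Never touch the hot rack or crucibles with the gripper, keep the crucibles standing in the rack, and leave the flask, bottle and jar where they are.

Things in the scene. Friction and masses are not known exactly. Their poses are not given: they have to be found in the camera images.
- hook: Lifting hook, 40 x 20 x 150 mm, 120 g, upright in the holder (play: up to 0.1 rad lean). Origin: underside centre, below the handle's axis; z up, x to the open side. Orange handle 18 (x) x 20 (y) mm, z 79-150 mm. Plate at z 75-79 leads to a 4 mm thick shank at x = -18 mm, down to the foot (x -20 to 20); 4 mm lip at x = +18 rises to z = 18. All is 20 mm wide along y.
- hook_grip (a point): Point in the middle of the orange handle to grip, 115 mm above the hook's underside; axes as the hook's.
- hook_seat (a point): Where the centre of a lifted bar rests in the shallow V of the hook's foot: 9 mm above the hook's underside, 106 mm straight below hook_grip. A bar enters from the hook's +x side over the lip (open from z = 18 to 75 mm of the hook) and settles here as the hook rises. Axes as the hook's.
- holder: Fixed blue upright holder, 56 x 36 mm, rim 70 mm high, on a 90 x 80 x 6 mm aluminium foot. Well 46 x 26 mm, floor 6 mm above the bench; the hook stands in it with 3 mm play and must rise 64 mm to leave it. Origin: underside centre on the bench; z up, x along the well's long side, the way the hook opens at the start (away from the robot, within 0.7 rad of +x).
- tray: Fixed white enamel tray with blue rim, 190 x 230 mm, 24 mm high, floor 4 mm thick. Origin: underside centre on the bench; x along the short side.
- rack: Hot dark wire rack, 0.3 kg empty, 100 x 146 mm, standing loose in the tray. Origin: centre of its underside; z up, x along the short side, y along the long side. 2 x 3 square cells of 46 mm, top wires at z = 32 mm, cell floor at z = 14 mm. It balances on its middle axis, below the handle. Same shape after a half turn.
- rack_handle (a point): Middle of the rack's arched handle: a round steel bar 8 mm thick, straight along the rack's y for 90 mm, its centre line 105 mm above the rack's underside over the rack's middle; its legs slope down to the rack's short ends. Axes as the rack's. Hung by it, the rack swings about the bar and settles level.
- crucible0: White porcelain crucible, 36 mm wide at the top, 34 mm high, 30 g, standing loose in a corner cell of the rack (rim 48 mm above the rack's underside). Origin: underside centre; z up.
- crucible1: White porcelain crucible, 36 mm wide at the top, 34 mm high, 30 g, standing loose in a corner cell of the rack (rim 48 mm above the rack's underside). Origin: underside centre; z up.
- crucible2: White porcelain crucible, 36 mm wide at the top, 34 mm high, 30 g, standing loose in a corner cell of the rack (rim 48 mm above the rack's underside). Origin: underside centre; z up.
- crucible3: White porcelain crucible, 36 mm wide at the top, 34 mm high, 30 g, standing loose in a corner cell of the rack (rim 48 mm above the rack's underside). Origin: underside centre; z up.
- flask: Bystander: conical glass flask, 64 mm wide, 100 mm high. Origin: underside centre.
- reagent: Bystander: amber reagent bottle with red cap, 44 mm wide, 85 mm high. Origin: underside centre.
- jar: Bystander: white jar with blue lid, 56 mm wide, 60 mm high. Origin: underside centre.
Things that resemble listed ones, but are neither listed nor needed, are in the scene too. There is more than one size of the hook; the one meant has the size given above. What is shaped like the crucible0 but green is not meant.

How it is judged (in metres and radians):
On the way, in this order (a step that is already met when the one before it is completed fails the run):
1. the hook is held in the fingers, drawn right out of the holder (z of hook in the frame of holder above 0.072 m and contact force between the fingers and hook above 2 N), for 0.2 s.
2. the rack hangs on the hook, clear of the tray (z of rack in the frame of tray above 0.028 m and contact force between hook and rack above 1.5 N and contact force between rack and tray below 0.05 N), for 0.2 s.
At the end, for the whole second after the job is handed in: Rack hung by mid-handle in the gripped hook (bar within 25 mm of seat), underside 50-150 mm above the tray's underside and over it (80 mm), tilt under 0.12 rad, under 20 mm/s and 0.15 rad/s, carried only by the hook, crucibles standing in it, bystanders within 30 mm (z of rack in the frame of tray between 0.05 and 0.15 m and horizontal distance between rack and tray below 0.08 m and angle between rack's own z axis and vertical below 0.12 rad and linear speed of rack below 0.02 m/s and angular speed of rack below 0.15 rad/s and distance between rack_handle and hook_seat below 0.025 m and contact force between hook and rack above 1.5 N and contact force between the fingers and hook above 2 N and contact force between each of rack, hook and tray below 0.05 N and contact force between each of rack, hook and holder below 0.05 N and contact force between each of the arm, the fingers and rack below 0.05 N and contact force between rack and flask below 0.05 N and contact force between rack and reagent below 0.05 N and contact force between rack and jar below 0.05 N and distance of each of flask, reagent, jar from where it was at the start of the episode below 0.03 m and z of crucible0 in the frame of rack between 0.005 and 0.024 m and distance between each of crucible0, crucible1, crucible2, crucible3 and rack below 0.066 m and angle between the z axis of each of crucible0, crucible1, crucible2, crucible3 and the z axis of rack, either way round below 0.3 rad and z of crucible1 in the frame of rack between 0.005 and 0.024 m and z of crucible2 in the frame of rack between 0.005 and 0.024 m and z of crucible3 in the frame of rack between 0.005 and 0.024 m); the arm keeps its last pose, push and grip.
It fails at once if the gripper touches the hot rack or a crucible (contact force between any of the fingers, the arm and rack above 0.5 N or contact force between any of the fingers, the arm and crucible0 above 0.5 N or contact force between any of the fingers, the arm and crucible1 above 0.5 N or contact force between any of the fingers, the arm and crucible2 above 0.5 N or contact force between any of the fingers, the arm and crucible3 above 0.5 N).
It fails at once if a bystander is pushed more than 30 mm or knocked over (distance of any of flask, reagent, jar from where it was at the start of the episode above 0.03 m or angle between any of flask, reagent, jar's own z axis and vertical above 0.5 rad).
It fails at once if a crucible tips over or the rack is tipped (angle between any of crucible0, crucible1, crucible2, crucible3, rack's own z axis and vertical above 0.5 rad).
It also fails if it takes over 48 s, if anything falls off the work surface, if the arm or the gripper's body presses on something with over 40 N, if the wrist force passes 120 N, or if a joint passes its speed limit or range.

## Working session

There is one attempt and no reset: what is moved stays moved. The work goes in short steps, Python scripts to look and compute and a tool call to move; the robot and the scene stay as the last step left them, time stands still between calls to the robot, and variables do not carry over. Pictures are saved under pics/ and viewed, at most 10 in all, crops included, and the job is handed in when it is done.

Besides the shell and the picture viewer there is one more tool, called after ">>>" as name(argument=value, ...) on one line, values as JSON. carry_out: Moves the arm, as the interface text tells. Its arguments: {"type":"object","properties":{"increments":{"type":"array","items":{"type":"number"}},"hand":{"type":"number"},"grip_force":{"type":"number"}},"required":["increments"]}

```bash
mkdir -p pics; python3 - <<'E'
from cell import arm
import cv2,numpy as np
for n in("scene","top"):
    im=arm.capture(n);cv2.imwrite(f"pics/{n}0.png",im[:,:,::-1])
    c=arm.calibration(n);print(n,np.round(c["K"],1).tolist(),np.round(c["pose"],3).tolist())
a=cv2.imread("pics/scene0.png");b=cv2.imread("pics/top0.png")
s=arm.observe();print({k:np.round(v,3).tolist() for k,v in s.items()})
E
```

```text
scene [[499.4, 0.0, 262.0], [0.0, 499.4, 195.9], [0.0, 0.0, 1.0]] [[0.857, 0.304, -0.417, 1106.354], [0.516, -0.52, 0.681, -886.748], [-0.01, -0.798, -0.602, 813.079], [0.0, 0.0, 0.0, 1.0]]
top [[375.8, 0.0, 251.3], [0.0, 375.8, 194.7], [0.0, 0.0, 1.0]] [[-0.004, -0.997, 0.077, 532.665], [-1.0, 0.005, 0.015, -75.423], [-0.015, -0.077, -0.997, 999.011], [0.0, 0.0, 0.0, 1.0]]
{'t': 0.1, 'joint_pos': [1.019, 0.435, 0.025, 1.574, -0.012, 1.134, -0.075], 'dq': [0.001, 0.0, 0.001, -0.003, -0.0, 0.001, 0.001], 'tau': [0.003, -67.176, 1.028, -31.69, 0.016, 0.007, 0.0], 'tool_pos': [270.919, -562.723, 230.594], 'tcp_rot': [-3.062, -0.699, 0.001], 'ft_force': [-0.175, -0.21, 0.095], 'wrist_torque': [0.041, 0.004, 0.001], 'grip_force': 0.0, 'finger_gap': 1.003}
```

View pics/scene0.png

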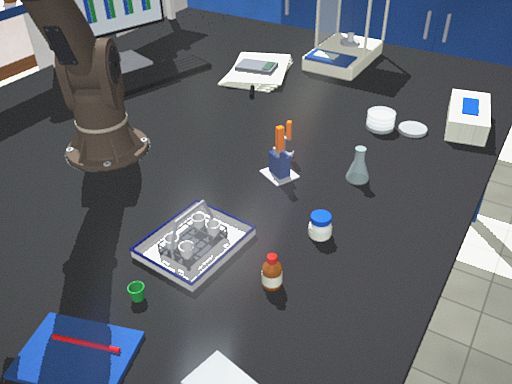

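View pics/top0.png

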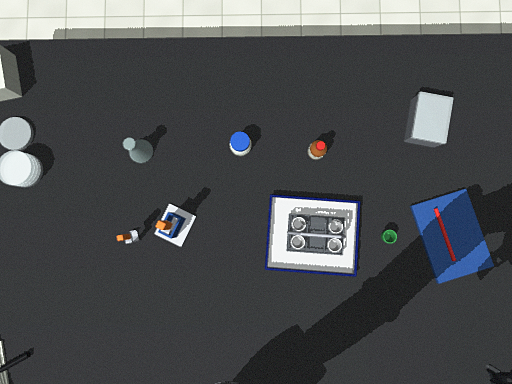

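The scene picture shows two orange-handled candidates: one in the blue holder (scene 280,140; top 162,225), and a smaller one in a pale stand (scene 289,130; top 123,238). The one in the blue holder fits the description, so I'll check it in a crop. The rack in its tray is at top (317,232). The green crucible at top (390,236) isn't meant.

```bash
cat > h.py <<'E'
from cell import arm
import cv2,numpy as np
def cal(n):
    c=arm.calibration(n);return np.array(c["K"]),np.array(c["pose"])
def ray(n,u,v):
    K,P=cal(n);d=P[:3,:3]@np.linalg.solve(K,[u,v,1.]);return P[:3,3],d
def onz(n,u,v,z):
    o,d=ray(n,u,v);return (o+d*(z-o[2])/d[2])
def proj(n,p):
    K,P=cal(n);q=K@(P[:3,:3].T@(np.array(p,float)-P[:3,3]));return q[:2]/q[2]
def tri(p1,p2):
    o1,d1=ray("scene",*p1);o2,d2=ray("top",*p2)
    s=np.linalg.lstsq(np.c_[d1,-d2],o2-o1,rcond=None)[0]
    a=o1+s[0]*d1;b=o2+s[1]*d2;return (a+b)/2,np.linalg.norm(a-b)
E
python3 - <<'E'
import cv2,numpy as np
a=cv2.imread("pics/scene0.png");b=cv2.imread("pics/top0.png")
R=lambda im,x,y,w,h,W,H:cv2.resize(im[y:y+h,x:x+w],(W,H),interpolation=cv2.INTER_CUBIC)
# left: scene hook crop (x250-320,y115-190) ; right: top (x105-205,y195-255)
out=np.vstack([np.hstack([R(a,250,115,70,75,280,300),R(b,105,195,104,60,520,300)]),
 np.hstack([R(a,125,195,140,100,420,300),R(b,260,185,110,100,380,300)])])
cv2.imwrite("pics/c1.png",out[:, :800])
E
```

```text
(no output)
```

View pics/c1.png

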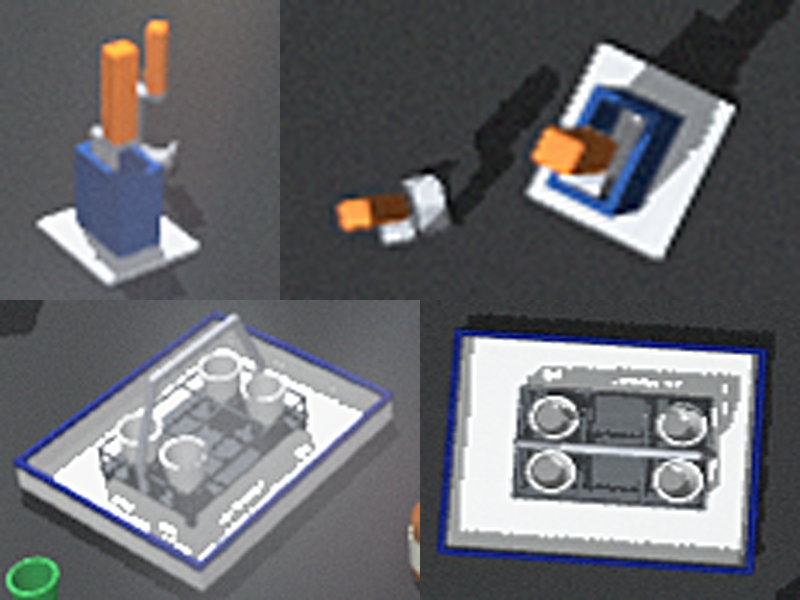

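The crops confirm it: the hook in the blue holder is the large one, opening up and to the right in the top view. The rack bar is clearly visible in both views. Now I'll measure.

```bash
python3 - <<'E'
from h import *
a=cv2.imread("pics/scene0.png");b=cv2.imread("pics/top0.png")
def crop2(x,y,w,W,cx,cy,ox=0,oy=0): s=W/w; return x+(cx-ox+.5)/s-.5, y+(cy-oy+.5)/s-.5
def mask(im,n,x,y,w,h):
    hsv=cv2.cvtColor(im,cv2.COLOR_BGR2HSV)
    lo,hi={"o":((5,150,110),(20,255,255)),"bright":((5,150,190),(20,255,255)),"b":((105,120,40),(130,255,255))}[n]
    m=cv2.inRange(hsv,lo,hi);k=np.zeros_like(m);k[y:y+h,x:x+w]=m[y:y+h,x:x+w];return k
st=lambda m:(np.argwhere(m)[:,::-1].mean(0).round(1),np.argwhere(m)[:,::-1].min(0),np.argwhere(m)[:,::-1].max(0),int((m>0).sum()))
mt=mask(b,"bright",148,210,32,30);ms=mask(a,"o",270,122,16,35)
print("top bright",st(mt),"scene handle",st(ms))
# handle top face centre
t=st(mt)[0];P=onz("top",*t,156);print("handle top at z156",P.round(1),"proj scene",proj("scene",P).round(1))
# handle axis in scene: line fit
pts=np.argwhere(ms)[:,::-1].astype(np.float32)
# foot of holder: corners from crop, z=6
cs=[crop2(105,195,104,520,x,y,280,0) for x,y in((605,40),(735,105),(660,260),(530,195))]
W=np.array([onz("top",*c,6)[:2] for c in cs]);print("foot",W.round(1).tolist(),W.mean(0).round(1),"sides",np.linalg.norm(W-np.roll(W,-1,0),axis=1).round(1))
d=(W[0]+W[1]-W[2]-W[3]);print("holder yaw",np.arctan2(d[1],d[0]))
# bar in top
f=lambda x,y:crop2(260,185,110,380,x,y,420,300)   # y-scale 3.0
def f(x,y): return 260+(x-420+.5)/(380/110)-.5, 185+(y-300+.5)/3-.5
B=[onz("top",*f(x,y),109) for x,y in((516,449),(713,458))];print("bar ends top@109",np.round(B,1).tolist())
g=lambda x,y:(125+(x+.5)/3-.5,195+(y-300+.5)/3-.5)
for e in((236,319),(150,380)): print("bar scene@109",onz("scene",*g(*e),109).round(1))
T=np.array([onz("top",*f(x,y),24)[:2] for x,y in((458,330),(767,350),(750,572),(441,550))]);print("tray",T.mean(0).round(1),T.round(0).tolist())
for z in (150,120,85):
  p=P.copy();p[2]=z;print(z,proj("scene",p).round(1))
for v in range(122,160,4):
  r=pts[pts[:,1]==v]
  if len(r):print(v,r[:,0].min(),r[:,0].max())
E
```

```text
top bright (array([160.2, 224.9]), array([156, 221]), array([165, 229]), 58) scene handle (array([279.5, 137.7]), array([276, 125]), array([283, 150]), 188)
handle top at z156 [531.  141.8 156. ] proj scene [278.5 126.7]
foot [[589.6, 156.2], [554.8, 86.8], [473.5, 125.8], [507.8, 194.9]] [531.4 140.9] sides [77.7 90.1 77.2 90.4]
holder yaw -0.4447084167034865
bar ends top@109 [[507.5, -146.9, 109.0], [499.9, -280.4, 109.0]]
bar scene@109 [ 511.8 -176.1  109. ]
bar scene@109 [ 501.  -267.2  109. ]
tray [ 504.2 -219. ] [[608.0, -111.0], [589.0, -342.0], [400.0, -325.0], [419.0, -97.0]]
150 [278.5 128.7]
120 [278.4 138.4]
85 [278.3 149.4]
126 276.0 283.0
130 276.0 283.0
134 276.0 283.0
138 276.0 283.0
142 276.0 283.0
146 276.0 283.0
150 278.0 279.0
```

>>> carry_out(increments=[0.325,0.88,0,0.07,0.325,0.88,0,0.07,0.325,0.88,0,0.07,0.325,0.88,0,0.07,0.325,0.88,0,0.07,0.325,0.88,0,0.07,0.325,0.88,0,0.07,0.325,0.88,0,0.07], hand=0)

```text
t: 0.9
tool_pos: [336.6, -385.6, 231.2]
tcp_rot: [-2.747, -1.525, 0.0]
ft_force: [0.4, 0.4, 0.0]
finger_gap: 0.999
grip_force: 0.0
```

>>> carry_out(increments=[0.325,0.88,0,0.07,0.325,0.88,0,0.07,0.325,0.88,0,0.07,0.325,0.88,0,0.07,0.325,0.88,0,0.07,0.325,0.88,0,0.07,0.325,0.88,0,0.07,0.325,0.88,0,0.07])

```text
t: 1.7
tool_pos: [401.8, -209.3, 231.3]
tcp_rot: [2.217, 2.226, 0.0]
ft_force: [0.8, -0.3, 0.2]
finger_gap: 1.005
grip_force: 0.0
```

>>> carry_out(increments=[0.325,0.88,0,0.07,0.325,0.88,0,0.07,0.325,0.88,0,0.07,0.325,0.88,0,0.07,0.325,0.88,0,0.07,0.325,0.88,0,0.07,0.325,0.88,0,0.07,0.325,0.88,0,0.07])

```text
t: 2.5
tool_pos: [466.6, -33.2, 231.3]
tcp_rot: [1.516, 2.752, 0.0]
ft_force: [0.5, -0.4, 0.8]
finger_gap: 1.004
grip_force: 0.0
```

>>> carry_out(increments=[0.325,0.88,0,0.07,0.325,0.88,0,0.07,0.325,0.88,0,0.07,0.325,0.88,0,0.07,0.325,0.88,0,0.07,0.325,0.88,0,0.07,0.325,0.88,0,0.07,0.325,0.88,0,0.07])

```text
t: 3.3
tool_pos: [531.3, 142.9, 231.2]
tcp_rot: [-0.697, -3.063, -0.0]
ft_force: [1.1, 0.0, -0.7]
finger_gap: 0.998
grip_force: 0.0
```

>>> carry_out(increments=[0,0,0,0,0,0,0,0])

```text
t: 3.5
tool_pos: [530.8, 141.9, 231.0]
tcp_rot: [-0.702, -3.061, -0.0]
ft_force: [-0.3, -0.2, -0.8]
finger_gap: 1.0
grip_force: 0.0
```

>>> carry_out(increments=[0,0,-0.64,0,0,0,-0.64,0,0,0,-0.64,0,0,0,-0.64,0,0,0,-0.64,0,0,0,-0.64,0,0,0,-0.64,0,0,0,-0.64,0])

```text
t: 4.3
tool_pos: [531.0, 139.7, 102.7]
tcp_rot: [0.708, 3.061, -0.001]
ft_force: [0.8, -0.6, -0.5]
finger_gap: 0.995
grip_force: 0.0
```

>>> carry_out(increments=[0,0,0,0,0,0,0,0,0,0,0,0,0,0,0,0,0,0,0,0,0,0,0,0,0,0,0,0,0,0,0,0], hand=1, grip_force=60)

```text
t: 5.1
tool_pos: [531.9, 141.3, 104.2]
tcp_rot: [0.705, 3.06, 0.001]
ft_force: [0.4, 0.1, 6.3]
finger_gap: 0.223
grip_force: 59.5
```

>>> carry_out(increments=[0,0,0,0,0,0,0,0,0,0,0,0,0,0,0,0])

```text
t: 5.5
tool_pos: [531.9, 141.3, 104.2]
tcp_rot: [0.705, 3.06, 0.001]
ft_force: [0.4, 0.6, 6.4]
finger_gap: 0.225
grip_force: 59.5
```

>>> carry_out(increments=[0,0,0.4,0,0,0,0.6,0,0,0,0.6,0,0,0,0.6,0,0,0,0.7,0,0,0,0.7,0,0,0,0.7,0,0,0,0.7,0])

```text
t: 6.3
tool_pos: [531.1, 141.0, 230.3]
tcp_rot: [0.705, 3.061, 0.001]
ft_force: [1.1, 0.9, -1.3]
finger_gap: 0.225
grip_force: 58.5
```

>>> carry_out(increments=[0,0,0.2,0,0,0,0,0,0,0,0,0,0,0,0,0])

```text
t: 6.7
tool_pos: [530.7, 140.6, 232.5]
tcp_rot: [-0.705, -3.06, 0.001]
ft_force: [-0.0, -0.3, -1.4]
finger_gap: 0.225
grip_force: 58.6
```

```bash
python3 - <<'E'
from h import *
a=arm.capture("scene")[:,:,::-1].copy();b=arm.capture("top")[:,:,::-1].copy();cv2.imwrite("pics/s1.png",a);cv2.imwrite("pics/t1.png",b)
R=lambda im,x,y,w,h,W,H:cv2.resize(im[y:y+h,x:x+w],(W,H),interpolation=cv2.INTER_CUBIC)
cv2.imwrite("pics/c2.png",np.hstack([R(a,230,60,100,150,400,600),R(b,270,195,90,80,400,600)[:600]]))
E
```

```text
(no output)
```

View pics/c2.png

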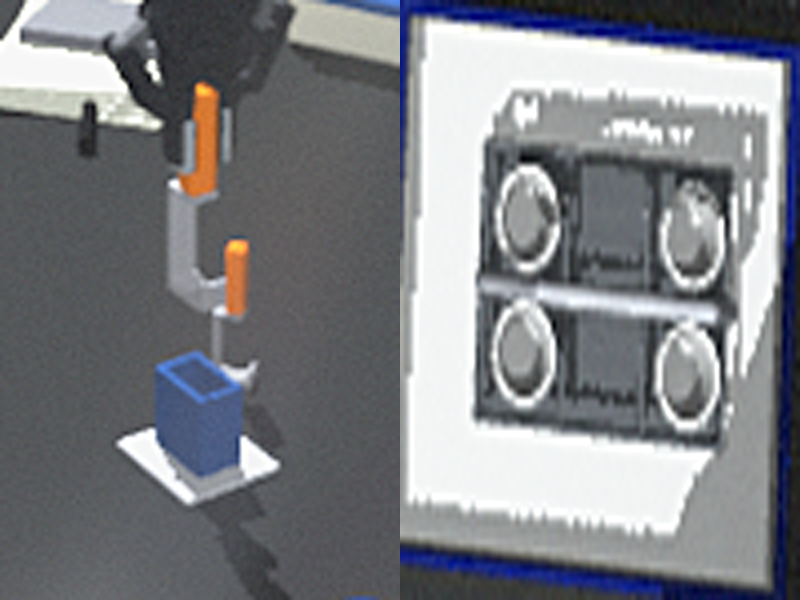

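The hook is out of the holder and gripped with little lean; its open side faces right in the scene crop. The rack hasn't moved, and its centre is about (506.5, -222) with a yaw of about -0.08.

>>> carry_out(increments=[-0.21,-0.6,0,0.023,-0.21,-0.9,0,0.023,-0.21,-0.95,0,0.023,-0.21,-0.95,0,0.023,-0.21,-0.95,0,0.023,-0.21,-0.95,0,0.023,-0.21,-0.95,0,0.023,-0.21,-0.95,0,0.023])

```text
t: 7.6
tool_pos: [488.7, -40.1, 233.0]
tcp_rot: [-0.419, -3.113, -0.0]
ft_force: [-0.2, 0.3, -0.3]
finger_gap: 0.224
grip_force: 58.7
```

>>> carry_out(increments=[-0.21,-0.95,0,0.023,-0.21,-0.95,0,0.023,-0.21,-0.95,0,0.023,-0.21,-0.95,0,0.023,-0.21,-0.95,0,0.023,-0.21,-0.95,0,0.023,-0.21,-0.9,0,0.023,-0.21,-0.5,0,0.023])

```text
t: 8.4
tool_pos: [446.4, -218.7, 232.8]
tcp_rot: [-0.135, -3.138, 0.0]
ft_force: [-0.2, 0.2, -0.2]
finger_gap: 0.225
grip_force: 58.7
```

>>> carry_out(increments=[0,0,0,0,0,0,0,0,0,0,0,0,0,0,0,0])

```text
t: 8.8
tool_pos: [447.6, -215.5, 233.4]
tcp_rot: [0.131, 3.139, 0.0]
ft_force: [0.1, -0.0, -1.0]
finger_gap: 0.23
grip_force: 58.7
```

```bash
python3 - <<'E'
from h import *
a=arm.capture("scene")[:,:,::-1].copy();cv2.imwrite("pics/s2.png",a)
p=arm.observe()["tool_pos"];print(p, "tip nominal",proj("scene",[p[0],p[1],p[2]-96]).round(1), "lip tip", proj("scene",[p[0]+18,p[1]-1.5,p[2]-80]).round(1),"grip",proj("scene",[p[0],p[1],p[2]+52]).round(1))
cv2.imwrite("pics/c3.png",cv2.resize(a[100:280,100:280],(600,600),interpolation=cv2.INTER_CUBIC))
E
```

```text
[ 447.51544063 -215.6840754   233.38706373] tip nominal [169.2 191.6] lip tip [174.2 188.6] grip [160.6 135. ]
```

View pics/c3.png

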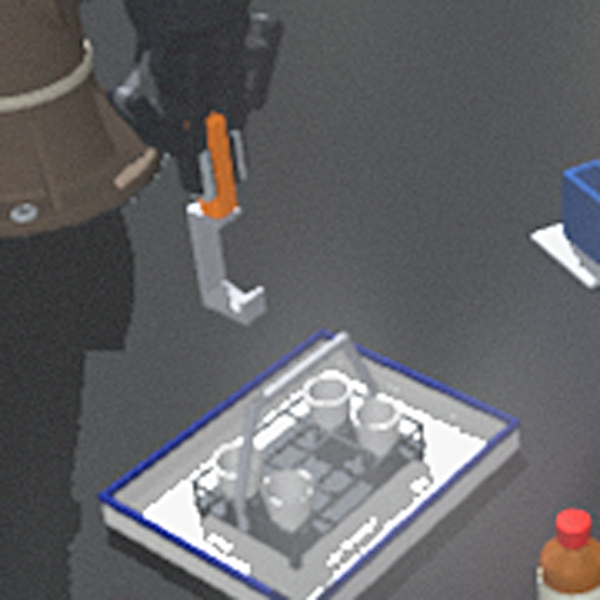

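The hook hangs clear of the rack on the robot side of the bar, with its lip facing the bar (foot at crop 232,305; bar from 265,390 to 345,338). I'll lower it and then pass it under.

>>> carry_out(increments=[0,-0.03,-0.31,0,0,-0.03,-0.31,0,0,0,-0.31,0,0,0,-0.31,0,0,0,-0.31,0,0,0,-0.31,0,0,0,-0.31,0,0,0,-0.31,0])

```text
t: 9.65
tool_pos: [447.2, -218.1, 170.6]
tcp_rot: [-0.133, -3.139, -0.0]
ft_force: [-0.6, 0.2, -0.4]
finger_gap: 0.227
grip_force: 58.7
```

>>> carry_out(increments=[0,0,0,0,0,0,0,0,0,0,0,0])

```text
t: 9.95
tool_pos: [447.4, -218.2, 171.7]
tcp_rot: [0.133, 3.138, -0.0]
ft_force: [0.4, -0.3, -1.2]
finger_gap: 0.225
grip_force: 58.7
```

```bash
python3 - <<'E'
from h import *
a=arm.capture("scene")[:,:,::-1].copy();cv2.imwrite("pics/s3.png",a)
p=arm.observe()["tool_pos"];print(p)
cv2.imwrite("pics/c4.png",cv2.resize(a[120:270,130:280],(600,600),interpolation=cv2.INTER_CUBIC))
E
```

```text
[ 447.48506847 -218.18512392  171.6971786 ]
```

View pics/c4.png

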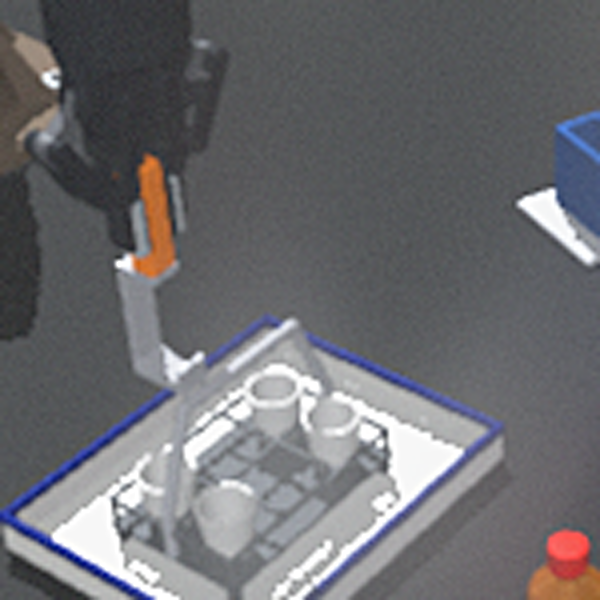

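The lip is behind and below the bar level (crop 190,370), and the bar's near end is at (190,390). Next I'll advance under it.

>>> carry_out(increments=[0.28,-0.02,0,0,0.28,-0.02,0,0,0.28,-0.02,0,0,0.28,-0.02,0,0,0.28,-0.02,0,0,0.28,-0.02,0,0,0.28,-0.02,0,0,0.28,-0.02,0,0])

```text
t: 10.8
tool_pos: [503.8, -222.1, 171.3]
tcp_rot: [-0.133, -3.139, -0.0]
ft_force: [0.4, 0.0, -1.4]
finger_gap: 0.227
grip_force: 58.7
```

>>> carry_out(increments=[0,0,0,0,0,0,0,0,0,0,0,0])

```text
t: 11.1
tool_pos: [502.8, -222.1, 171.3]
tcp_rot: [-0.133, -3.138, 0.0]
ft_force: [-0.2, -0.7, -0.1]
finger_gap: 0.23
grip_force: 58.7
```

```bash
python3 - <<'E'
from h import *
a=arm.capture("scene")[:,:,::-1].copy();b=arm.capture("top")[:,:,::-1].copy()
p=arm.observe()["tool_pos"];print(p)
R=lambda im,x,y,w,h,W,H:cv2.resize(im[y:y+h,x:x+w],(W,H),interpolation=cv2.INTER_CUBIC)
cv2.imwrite("pics/c5.png",np.hstack([R(a,140,130,100,120,500,600),R(b,275,190,75,150,300,600)]))
E
```

```text
[ 502.83228018 -222.21413346  171.32530294]
```

View pics/c5.png

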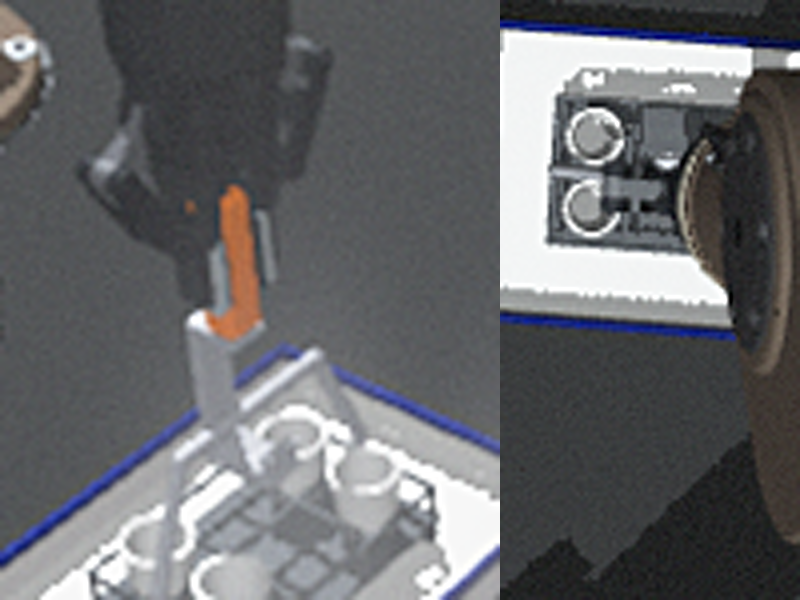

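The bar now runs through the hook's opening, near its middle, between the shank (220,400) and the lip (258,455). I'll raise it gently.

>>> carry_out(increments=[0,0,0.2,0,0,0,0.2,0,0,0,0.2,0,0,0,0.12,0,0,0,0.1,0,0,0,0.1,0,0,0,0.1,0,0,0,0.1,0])

```text
t: 12.0
tool_pos: [502.7, -222.1, 199.0]
tcp_rot: [-0.133, -3.138, -0.001]
ft_force: [0.2, 0.0, -6.2]
finger_gap: 0.226
grip_force: 58.5
```

>>> carry_out(increments=[0,0,0.08,0,0,0,0.08,0,0,0,0.08,0,0,0,0.08,0,0,0,0.08,0,0,0,0.08,0,0,0,0,0,0,0,0,0], grip_force=90)

```text
t: 12.8
tool_pos: [503.2, -222.2, 211.4]
tcp_rot: [0.133, 3.139, -0.0]
ft_force: [0.1, 0.9, -5.1]
finger_gap: 0.22
grip_force: 87.9
```

```bash
python3 - <<'E'
from h import *
a=arm.capture("scene")[:,:,::-1].copy()
s=arm.observe();print(s["tool_pos"],s["ft_force"],s["wrist_torque"])
cv2.imwrite("pics/c6.png",cv2.resize(a[120:270,130:280],(600,600),interpolation=cv2.INTER_CUBIC))
E
```

```text
[ 503.07655326 -222.1486672   211.24244056] [ 0.11451967 -0.01439614 -5.70930574] [-0.00184103  0.03237644  0.05116735]
```

View pics/c6.png

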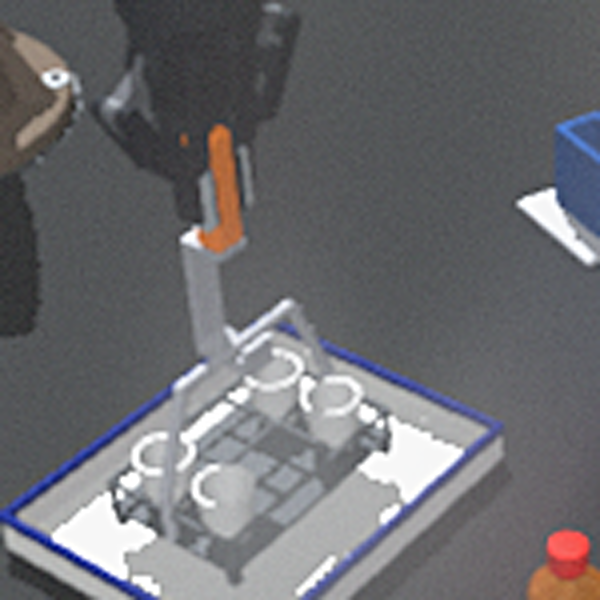

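The rack hangs level on the hook. The force matches its full weight of about 4.3 N, and it's roughly 12 mm up with the crucibles standing. I'll keep raising it.

>>> carry_out(increments=[0,0,0.1,0,0,0,0.15,0,0,0,0.2,0,0,0,0.2,0,0,0,0.2,0,0,0,0.2,0,0,0,0.2,0,0,0,0.2,0])

```text
t: 13.65
tool_pos: [503.2, -222.1, 248.0]
tcp_rot: [0.133, 3.139, -0.0]
ft_force: [0.1, 0.7, -5.7]
finger_gap: 0.226
grip_force: 87.9
```

>>> carry_out(increments=[0,0,0.2,0,0,0,0.2,0,0,0,0.2,0,0,0,0.15,0,0,0,0.1,0,0,0,0.05,0,0,0,0,0,0,0,0,0])

```text
t: 14.45
tool_pos: [503.0, -222.1, 269.9]
tcp_rot: [-0.133, -3.138, -0.0]
ft_force: [1.6, -0.4, -4.9]
finger_gap: 0.219
grip_force: 87.9
```

>>> carry_out(increments=[0,0,0,0,0,0,0,0,0,0,0,0,0,0,0,0,0,0,0,0,0,0,0,0,0,0,0,0,0,0,0,0])

```text
t: 15.25
tool_pos: [503.2, -222.1, 270.1]
tcp_rot: [-0.133, -3.139, -0.0]
ft_force: [0.3, -0.1, -5.0]
finger_gap: 0.218
grip_force: 87.9
```

>>> carry_out(increments=[0,0,0,0,0,0,0,0,0,0,0,0,0,0,0,0,0,0,0,0,0,0,0,0,0,0,0,0,0,0,0,0])

```text
t: 16.05
tool_pos: [503.1, -222.1, 270.1]
tcp_rot: [-0.133, -3.139, -0.0]
ft_force: [-0.5, -0.8, -5.7]
finger_gap: 0.226
grip_force: 87.9
```

```bash
python3 - <<'E'
from h import *
a=arm.capture("scene")[:,:,::-1].copy()
s=arm.observe();print(s["tool_pos"],s["ft_force"],s["wrist_torque"])
cv2.imwrite("pics/c7.png",cv2.resize(a[90:240,130:280],(600,600),interpolation=cv2.INTER_CUBIC))
for i in range(4):
  a2=arm.capture("scene")[:,:,::-1].copy();d=cv2.absdiff(a,a2)[90:280,110:270];print(d.max(),d.mean())
E
```

```text
[ 503.15162301 -222.11069539  270.0728267 ] [-0.14833765 -0.70828108 -4.6039506 ] [-0.01614263  0.04868436  0.02354702]
31 2.8240131578947367
29 2.8272916666666665
36 2.815296052631579
31 2.8244736842105262
```

View pics/c7.png

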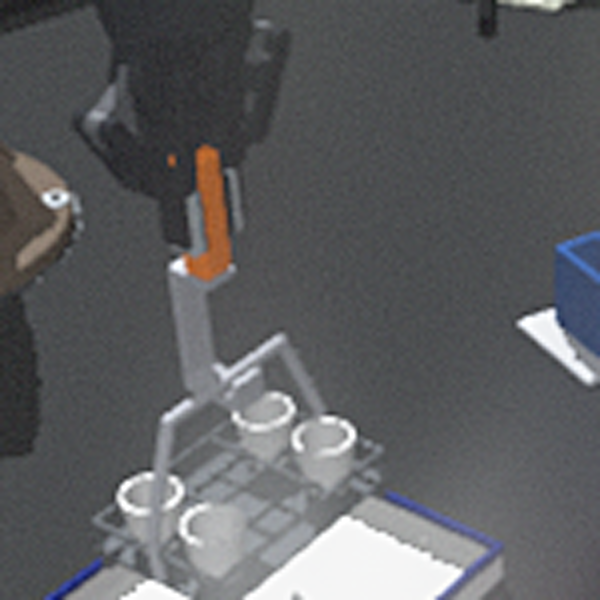

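The rack hangs level above the tray with all four crucibles standing, and the frame differences show only noise. I'll let it settle a bit longer, then hand it in.

>>> carry_out(increments=[0,0,0,0,0,0,0,0,0,0,0,0,0,0,0,0,0,0,0,0,0,0,0,0,0,0,0,0,0,0,0,0])

```text
t: 17.1
tool_pos: [503.2, -222.1, 270.1]
tcp_rot: [0.133, 3.139, 0.0]
ft_force: [0.3, -0.2, -5.1]
finger_gap: 0.22
grip_force: 87.9
```

>>> carry_out(increments=[0,0,0,0,0,0,0,0,0,0,0,0,0,0,0,0,0,0,0,0,0,0,0,0,0,0,0,0,0,0,0,0])

```text
t: 17.9
tool_pos: [503.2, -222.1, 270.1]
tcp_rot: [0.133, 3.139, 0.0]
ft_force: [1.4, -0.2, -5.2]
finger_gap: 0.224
grip_force: 87.9
```

```bash
python3 -c "
from cell import arm
print(arm.close_job())"
```

```text
the job is handed in; nothing more can be done
None
```

I handed the job in at about 18 s, with the rack hanging level and still on the gripped hook, about 7 cm up over the tray, and all four crucibles standing; no verdict came back.

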